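# Shut the elbow and tee drawers, then push the valve drawer right out

### The arm

A 6-joint arm with a two-finger parallel gripper is mounted at the origin on the work surface. World frame = base frame: x ahead of the robot, y to its left, z up, the work surface at z = 0. Lengths are in m, angles in degrees, forces in N, time in s.
With the tool pointing down it reaches from about 0.35 to 0.875 m from the base axis. Payload 4.2 kg.
Tool frame: the origin (TCP) lies midway between the tips of the shut fingers; the grasp point (between the pads) lies 19 mm behind it; z points along the fingers, y is the line along which they close (so a half turn about z gives the same grasp; the last joint's range is limited). The gripper opens to 87 mm and grips with 3 to 60 N. Pads are 19 mm wide; open, the fingers measure 117 mm over their backs; the gripper's body (75 mm by 190 mm) begins 51 mm behind the grasp point.
Start: joints at [-50.558, 22.042, 0.453, 0, -68.411, -14.817], TCP at [0.26, -0.568, 0.223] pointing down, gripper open.
Joint ranges: [-179.83, 179.83], [-69.29, 118.12], [-61.27, 80.66], [-181.25, 117.63], [-171.15, -9.14], [-177.46, 177.46]. Speed limits (degrees/s): [159.86, 159.86, 180, 180, 180, 180].

### API

Orientations are given as a 3x3 rotation matrix whose columns are the frame's x, y, z axes.
In Python, from station import sense, capture, camera_params, finish_job gives the robot as it stands.
- The arm moves only by the tool drive_tool, never from a script. Its argument "rows" is a list of rows, each an object of numbers: "tx", "ty", "tz": the shift along the tool's x, y, z in cm; "ax", "ay", "az": the turn, a rotation vector about the tool's x, y, z in rad; "claw": the finger opening in cm, from 0 to 8.7. In form: [{"tx": .., "ty": .., "tz": .., "ax": .., "ay": .., "az": .., "claw": ..}, ...]. A call has 1 to 10 rows; each row shifts and turns the commanded pose from where the row before left it, along the tool's axes as they then stand; what a row does not reach is not made up. A row lasts 1/12 s, in which the tool goes at most 41.7 mm and 7.16 degrees, less where a joint would pass 70% of its speed; a pose out of reach is approached as far as the arm can. A call with a gripper value outside its range is refused whole. The fingers move at their own pace and stop on an object; the grip force is fixed at half the most. Time passes only in rows, so rows that do not move let the fingers close. It gives the time, the measured TCP pose, the force, the opening and the grip force at its end, in the units of the state.
- sense(): the state, without advancing time (a new reading comes with each control period).
- capture(name): name is "scene" or "top"; returns (picture, depth): 480x640x3 uint8, red, green, blue; 480x640 float32, m along the optical axis (not along the pixel's ray), 0 where there is no reading.
- camera_params(name): a dict with "intrinsics" (3x3 intrinsics, pixels), "k1" (the pictures are not rectified: a ray, as slopes to the right and down, at radius r is drawn at 1 + k1 r^2 times it, then the intrinsics apply), "R" (3x3) and "t" (3): a world point X has camera coordinates R X + t. Camera axes: x right, y down, z forward; pixel columns grow to the right and rows downward; lengths in m; the calibration is good to about 2 mm. A picture is of the moment at which its call begins. camera_params takes no time and is no camera call.
- finish_job(): hands the job in; it is judged then, once.
The state is a dict: "time_s": time; "joints": joint angles; "joint_velocities": joint speeds; "effort": joint torques, N m; "tcp_pos": TCP position; "ee_rot": TCP orientation; "wrist_force": force on the tool from outside, world axes, zero at the start; "moment": the same for the moment, N m; "gripper_width": opening from 0.0 (shut) to 1.0 (fully open); "gripper_force": force on a finger pad.
Only numpy, scipy, OpenCV 4.12 (cv2) and the standard library are available. Lean on these libraries where they do the work, as an engineer would, in place of code of your own. Each camera call takes 0.05 s, during which the arm holds its last target. There are 200 camera calls.

### The job

The next soldering job needs only the valve: with your fingertips, push the drawer holding the copper elbow and the drawer holding the copper tee fully shut, and only then push the drawer holding the brass valve all the way out to its stop, from the inside of its front. Work gently, without slamming a drawer; pinch and lift nothing, leave the fittings lying in their drawers and everything else on the bench where it stands.

Things in the scene. Friction and masses are not known exactly. Their poses are not given: they have to be found in the camera images.
- elbow_box: grey steel single-drawer box of the elbow, fixed, 200 deep (x) x 100 wide (y) x 75 mm high, on the 12 mm board (top 87 mm above the bench). Origin: centre of its underside; +x points to its closed rear, its open front (at x = -100 mm in its frame) faces the robot, z up. The three boxes are alike, side by side 150 mm apart with 50 mm gaps, in any order; all share one yaw
- elbow_drawer (a joint): the elbow drawer's slide, m: 0 = fully shut, 0.13 = fully out at its stop; it grows as the drawer comes out of its box along the box's own -x axis. About 1.5 to 2 N of friction; it stays where it is left. Starts 50 to 115 mm out
- elbow_face (a point): centre of the outer face of the front plate of the elbow drawer, 98 wide (y) x 66 mm high (z), with a paper card; moves with the drawer. The point is 50 mm above the bench; x points into the drawer, y along the front, z up. A steel lip 60 wide x 6 mm high sticks out 8 mm towards the robot (to x = -8 mm), at z = +25 to +31 mm; top edge of the plate at z = +33 mm. The whole front plate is 10 mm thick (x = 0 to 10 mm)
- elbow_back (a point): centre of the inner face of the same front plate of the elbow drawer (10 mm behind the face origin), same axes; the drawer's hollow begins here, 85 mm wide inside, 180 mm long, floor 25 mm above the bench, side walls up to 67 mm above the bench
- tee_box: grey steel single-drawer box of the tee, fixed, 200 deep (x) x 100 wide (y) x 75 mm high, on the 12 mm board (top 87 mm above the bench). Origin: centre of its underside; +x points to its closed rear, its open front (at x = -100 mm in its frame) faces the robot, z up. The three boxes are alike, side by side 150 mm apart with 50 mm gaps, in any order; all share one yaw
- tee_drawer (a joint): the tee drawer's slide, m: 0 = fully shut, 0.13 = fully out at its stop; it grows as the drawer comes out of its box along the box's own -x axis. About 1.5 to 2 N of friction; it stays where it is left. Starts 50 to 115 mm out
- tee_face (a point): centre of the outer face of the front plate of the tee drawer, 98 wide (y) x 66 mm high (z), with a paper card; moves with the drawer. The point is 50 mm above the bench; x points into the drawer, y along the front, z up. A steel lip 60 wide x 6 mm high sticks out 8 mm towards the robot (to x = -8 mm), at z = +25 to +31 mm; top edge of the plate at z = +33 mm. The whole front plate is 10 mm thick (x = 0 to 10 mm)
- tee_back (a point): centre of the inner face of the same front plate of the tee drawer (10 mm behind the face origin), same axes; the drawer's hollow begins here, 85 mm wide inside, 180 mm long, floor 25 mm above the bench, side walls up to 67 mm above the bench
- valve_box: grey steel single-drawer box of the valve, fixed, 200 deep (x) x 100 wide (y) x 75 mm high, on the 12 mm board (top 87 mm above the bench). Origin: centre of its underside; +x points to its closed rear, its open front (at x = -100 mm in its frame) faces the robot, z up. The three boxes are alike, side by side 150 mm apart with 50 mm gaps, in any order; all share one yaw
- valve_drawer (a joint): the valve drawer's slide, m: 0 = fully shut, 0.13 = fully out at its stop; it grows as the drawer comes out of its box along the box's own -x axis. About 1.5 to 2 N of friction; it stays where it is left. Starts 75 to 90 mm out
- valve_face (a point): centre of the outer face of the front plate of the valve drawer, 98 wide (y) x 66 mm high (z), with a paper card; moves with the drawer. The point is 50 mm above the bench; x points into the drawer, y along the front, z up. A steel lip 60 wide x 6 mm high sticks out 8 mm towards the robot (to x = -8 mm), at z = +25 to +31 mm; top edge of the plate at z = +33 mm. The whole front plate is 10 mm thick (x = 0 to 10 mm)
- valve_back (a point): centre of the inner face of the same front plate of the valve drawer (10 mm behind the face origin), same axes; the drawer's hollow begins here, 85 mm wide inside, 180 mm long, floor 25 mm above the bench, side walls up to 67 mm above the bench
- elbow: copper 90-degree pipe elbow, L-shaped, about 37 x 37 x 22 mm, lies loose on the drawer floor, near the middle of the width. Origin: its underside, 25 mm above the bench
- tee: copper pipe tee, T-shaped, about 44 x 35 x 22 mm, lies loose on the drawer floor, near the middle of the width. Origin: its underside, 25 mm above the bench
- valve: brass stop valve, 50 mm long body lying across the drawer, 22 mm thick, with a round 29 mm black handwheel on top, 45 mm high in all; lies loose on the drawer floor, near the middle of the width. Origin: its underside, 25 mm above the bench; at the start its near side is 40 mm or more behind the inner face of the drawer front, so fingertips fit between
- flux_pot: white flux pot, 39 mm diameter, 38 mm high, on the board in the lane between two drawers. Bystander; origin at its underside
- coupling: upright copper pipe coupling, 27 mm diameter, 34 mm high, on the board in the other lane between two drawers. Bystander; origin at its underside
- spool: blue solder spool, 58 mm diameter, 33 mm high, left on the bench. Bystander; origin at its underside
- cutter: red pipe cutter, about 130 x 45 x 22 mm, lying on the right of the bench. Bystander; origin at its underside
- canister: aluminium and blue gas canister, 90 mm diameter, 118 mm high, right on the bench. Bystander; origin at its underside
- brush: flux brush lying on the left of the bench. Bystander; origin at its underside
- flux_jar: jar, 60 mm diameter, 80 mm high, left on the bench. Bystander; origin at its underside

How it is judged:
By the outcome, as a careful person would: the job done as asked, in the order asked, and still so for the second after the job is handed in, with the robot touching nothing.
It also fails if it takes over 58 s, if anything falls off the work surface, if the arm or the gripper's body presses on something with over 40 N, if the wrist force passes 120 N, or if a joint passes its speed limit or range.

## Working session

There is one attempt and no reset: what is moved stays moved. The work goes in short steps, Python scripts to look and compute and a tool call to move; the robot and the scene stay as the last step left them, time stands still between calls to the robot, and variables do not carry over. Pictures are saved under pics/ and viewed, at most 10 in all, crops included, and the job is handed in when it is done.

Besides the shell and the picture viewer there is one more tool, called after "Request:" in YAML: its name, and indented under it one key for each argument. drive_tool: Moves the arm, as the interface text tells. Its arguments: {"type":"object","properties":{"rows":{"type":"array"}},"required":["rows"]}

```bash
mkdir -p pics; ls; cat > h.py <<'E'
import numpy as np, cv2
from station import sense, capture, camera_params
def ray(name,px):
    c=camera_params(name);K=np.array(c["intrinsics"],float);R=np.array(c["R"]);t=np.array(c["t"])
    d=cv2.undistortPoints(np.array(px,float).reshape(-1,1,2),K,np.array([c["k1"],0,0,0],float)).reshape(-1,2)
    D=np.c_[d,np.ones(len(d))]@R
    return -R.T@t,D
def plane(name,px,z):
    C,D=ray(name,px); return C+D*((z-C[2])/D[:,2])[:,None]
def cloud(name,dep):
    v,u=np.mgrid[0:480,0:640]; C,D=ray(name,np.c_[u.ravel(),v.ravel()])
    return (C+D*dep.reshape(-1,1)).reshape(480,640,3)
def proj(name,X):
    c=camera_params(name)
    return cv2.projectPoints(np.array(X,float).reshape(-1,1,3),cv2.Rodrigues(np.array(c["R"],float))[0],np.array(c["t"],float),np.array(c["intrinsics"],float),np.array([c["k1"],0,0,0],float))[0].reshape(-1,2)
E
python3 - <<'E'
from h import *
for n in("scene","top"):
    p,d=capture(n); cv2.imwrite(f"pics/{n}0.png",p[:,:,::-1]); np.savez(f"{n}0.npz",p=p,d=d)
    c=camera_params(n); print(n,-np.array(c["R"]).T@c["t"],c["k1"],(d>0).mean())
print(sense())
E
```

```text
pics
scene [ 0.93274276 -0.80820529  1.17091989] -0.13314038680470638 0.995537109375
top [0.27442733 0.00395069 1.18055081] 0.045440763745876654 0.9959895833333333
{'time_s': 0.1, 'joints': array([-5.05582486e+01,  2.20876758e+01,  3.86471816e-01, -2.43427396e-02,
       -6.84110096e+01, -1.48148347e+01]), 'joint_velocities': array([-0.09983262, -0.09822462,  0.33112588, -0.04015044, -0.01862666,
        0.02760699]), 'effort': array([-2.39624615e-04, -3.91690278e+01,  1.87935483e+01,  4.23199251e+00,
        1.34532541e-02, -8.72387159e-05]), 'tcp_pos': array([ 0.26020876, -0.56765982,  0.22154984]), 'ee_rot': array([[-9.09105683e-01, -4.16564492e-01, -9.39109343e-04],
       [-4.16565533e-01,  9.09103980e-01,  1.76344105e-03],
       [ 1.19161118e-04,  1.99435486e-03, -9.99998004e-01]]), 'wrist_force': array([-1.17227114,  1.028515  , -0.34671557]), 'moment': array([-0.03209546,  0.04520939,  0.0388587 ]), 'gripper_force': 0.0, 'gripper_width': 0.9993506584557275}
```

View pics/top0.png

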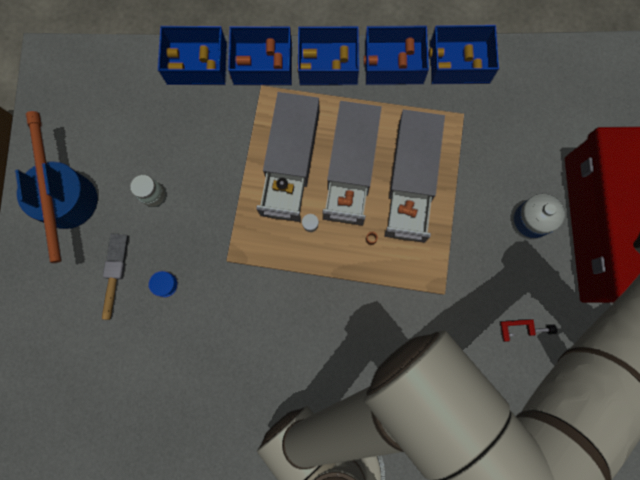

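View pics/scene0.png

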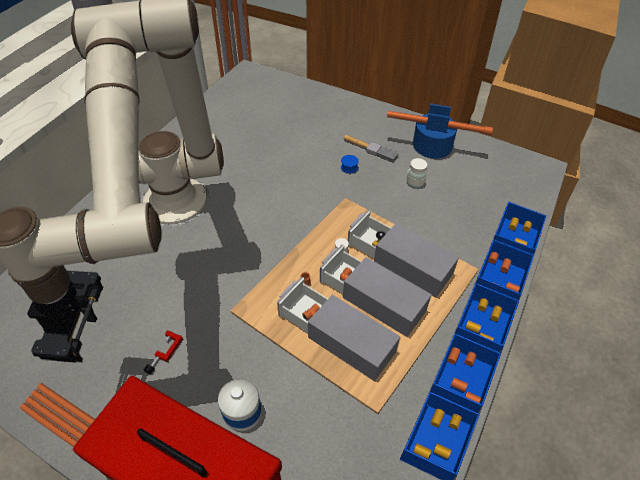

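The top view shows the valve (dark wheel) in the left drawer at px (283,184). The elbow is in the middle at (346,198) and the tee on the right at (408,209). The pot is at (310,222) and the coupling at (371,238).

```bash
python3 - <<'E'
from h import *
z=np.load("top0.npz");P=cloud("top",z["d"]);rgb=z["p"].astype(int)
r=(P[...,2]>.080)&(P[...,2]<.094)&(z["d"]>0); r[:86]=0;r[250:]=0;r[:,:240]=0;r[:,450:]=0
n,l,st,_=cv2.connectedComponentsWithStats(r.astype(np.uint8))
for i in range(1,n):
    if st[i,4]<500: continue
    pts=P[l==i]; q=cv2.minAreaRect(pts[:,:2].astype(np.float32)*1000); print("box",st[i,4],np.round(q[0],1),np.round(q[1],1),round(q[2],2),np.median(pts[:,2]))
np.savez("c0.npz",P=P)
img=z["p"][150:270,240:460,::-1]; cv2.imwrite("pics/crop0.png",cv2.resize(img,None,fx=3.6,fy=3.6,interpolation=cv2.INTER_CUBIC))
for name,c in(("valve",(283,184)),("pot",(310,222)),("coup",(371,238))):
    u,v=c; print(name,P[v,u])
E
```

```text
box 3444 [759.5  96.2] [100.6 203.3] 81.08 0.08740553724689593
box 3457 [735.3 -51.5] [ 99.8 202.9] 81.19 0.08762107171772171
box 3579 [ 712.4 -200.5] [102.4 202.3] 81.35 0.08770772681790073
valve [0.64006563 0.11422918 0.06907321]
pot [0.55367786 0.05175723 0.04943957]
coup [ 0.52279683 -0.09267507  0.0131522 ]
```

View pics/crop0.png

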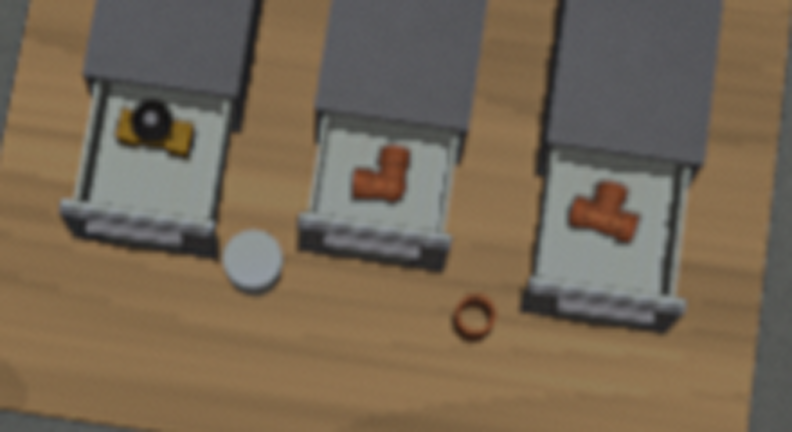

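```bash
python3 - <<'E'
from h import *
P=np.load("c0.npz")["P"]
B=np.array([[759.5,96.2],[735.3,-51.5],[712.4,-200.5]])/1000
d=B[0]-B[2]; y=d/np.linalg.norm(d); x=np.array([y[1],-y[0]]); print("yaw",np.degrees(np.arctan2(x[1],x[0])))
for n,b in zip(("valve","elbow","tee"),B):
    L=(P[...,:2]-b); lx=L@x; ly=L@y; z=P[...,2]
    m=(abs(ly)<.055)&(lx>-.26)&(lx<-.115)&(z>.075)&(z<.09)
    print(n,"plate pts",m.sum(),"x",np.percentile(lx[m],[2,25,50,75,98]).round(4),"z",np.median(z[m]).round(4),"y",np.percentile(ly[m],[2,98]).round(3),"wy",(b-0.2*x).round(3))
    w=(abs(ly)<.036)&(lx>-.26)&(lx<-.11)&(z>.032)&(z<.073)&(lx>np.percentile(lx[m],98)+.006)
    print("  fitting",w.sum(),lx[w].min().round(3),lx[w].max().round(3),ly[w].min().round(3),ly[w].max().round(3),z[w].max().round(3))
E
```

```text
yaw -9.020219401801533
valve plate pts 302 x [-0.2002 -0.1944 -0.1905 -0.1866 -0.1827] z 0.0829 y [-0.047  0.045] wy [0.562 0.128]
  fitting 225 -0.169 -0.11 -0.035 0.028 0.073
elbow plate pts 301 x [-0.1849 -0.1789 -0.1756 -0.171  -0.1671] z 0.0832 y [-0.046  0.045] wy [ 0.538 -0.02 ]
  fitting 167 -0.15 -0.11 -0.016 0.02 0.052
tee plate pts 314 x [-0.2046 -0.1988 -0.1953 -0.1909 -0.1874] z 0.0837 y [-0.045  0.047] wy [ 0.515 -0.169]
  fitting 210 -0.152 -0.11 -0.033 0.027 0.054
```

Request:
drive_tool:
  rows:
    - {"az":0.117,"claw":0}
    - {"az":0.117,"claw":0}
    - {"az":0.117,"claw":0}
    - {"az":0.118,"claw":0}
    - {"az":0.118,"claw":0}
    - {"ty":2.5,"tx":-1,"claw":0}
    - {"ty":3.5,"tx":-1.3,"claw":0}
    - {"ty":3.5,"tx":-1.3,"claw":0}
    - {"ty":3.5,"tx":-1.3,"claw":0}
    - {"ty":3.5,"tx":-1.3,"claw":0}

```text
invalid input at $.rows[0]: expected keys tx, ty, tz, ax, ay, az, claw
```

Request:
drive_tool:
  rows:
    - {"ty":3.5,"tx":-1.2,"claw":0}
    - {"ty":3.5,"tx":-1.2,"claw":0}
    - {"ty":3.5,"tx":-1.2,"claw":0}
    - {"ty":3.5,"tx":-1.2,"claw":0}
    - {"ty":3.5,"tx":-1.2,"claw":0}
    - {"ty":3.5,"tx":-1.2,"claw":0}
    - {"ty":2.5,"tx":-1,"claw":0}
    - {"ty":1.5,"tx":-0.5,"claw":0}
    - {"claw":0}
    - {"claw":0}

```text
invalid input at $.rows[0]: expected keys tx, ty, tz, ax, ay, az, claw
```

```bash
cat >> h.py <<'E'
B=dict(valve=np.array([.7595,.0962]),elbow=np.array([.7353,-.0515]),tee=np.array([.7124,-.2005]))
yw=np.radians(-9.02); X=np.array([np.cos(yw),np.sin(yw)]); Y=np.array([-X[1],X[0]])
def loc(n):
    s=sense(); p=s["tcp_pos"]; d=p[:2]-B[n]; R=s["ee_rot"]; f=s["wrist_force"]
    print(n,"local x,y,z mm",(1000*np.array([d@X,d@Y,p[2]])).round(1),"toolx ang",np.degrees(np.arctan2(R[1,0],R[0,0])).round(2),"tilt",R[:2,2].round(3),"F",np.round([f[:2]@X,f[:2]@Y,f[2]],1),"t",s["time_s"],"w",s["gripper_width"])
E
python3 -c "from h import *;loc('tee')"
```

```text
tee local x,y,z mm [-389.  -433.5  221.5] toolx ang -155.38 tilt [-0.001  0.002] F [-1.3  0.8 -0.3] t 0.1 w 0.9993506584557275
```

Request:
drive_tool:
  rows:
    - {"tx":0,"ty":0,"tz":0,"ax":0,"ay":0,"az":0.117,"claw":0}
    - {"tx":0,"ty":0,"tz":0,"ax":0,"ay":0,"az":0.117,"claw":0}
    - {"tx":0,"ty":0,"tz":0,"ax":0,"ay":0,"az":0.117,"claw":0}
    - {"tx":0,"ty":0,"tz":0,"ax":0,"ay":0,"az":0.118,"claw":0}
    - {"tx":0,"ty":0,"tz":0,"ax":0,"ay":0,"az":0.118,"claw":0}
    - {"tx":-1,"ty":2.5,"tz":0,"ax":0,"ay":0,"az":0,"claw":0}
    - {"tx":-1.3,"ty":3.5,"tz":0,"ax":0,"ay":0,"az":0,"claw":0}
    - {"tx":-1.3,"ty":3.5,"tz":0,"ax":0,"ay":0,"az":0,"claw":0}
    - {"tx":-1.3,"ty":3.5,"tz":0,"ax":0,"ay":0,"az":0,"claw":0}
    - {"tx":-1.3,"ty":3.5,"tz":0,"ax":0,"ay":0,"az":0,"claw":0}

```text
time_s: 0.93
tcp_pos: [0.3477, -0.4132, 0.222]
ee_rot: [[-0.988, 0.157, -0.001], [0.157, 0.988, 0.001], [0.001, 0.001, -1.0]]
wrist_force: [0.4, -0.3, -0.3]
gripper_width: 0.328
gripper_force: 0.0
```

Request:
drive_tool:
  rows:
    - {"tx":-1.2,"ty":3.5,"tz":0,"ax":0,"ay":0,"az":0,"claw":0}
    - {"tx":-1.2,"ty":3.5,"tz":0,"ax":0,"ay":0,"az":0,"claw":0}
    - {"tx":-1.2,"ty":3.5,"tz":0,"ax":0,"ay":0,"az":0,"claw":0}
    - {"tx":-1.2,"ty":3.5,"tz":0,"ax":0,"ay":0,"az":0,"claw":0}
    - {"tx":-1.2,"ty":3.5,"tz":0,"ax":0,"ay":0,"az":0,"claw":0}
    - {"tx":-1.2,"ty":3.5,"tz":0,"ax":0,"ay":0,"az":0,"claw":0}
    - {"tx":-0.9,"ty":3,"tz":0,"ax":0,"ay":0,"az":0,"claw":0}
    - {"tx":-0.5,"ty":2.4,"tz":0,"ax":0,"ay":0,"az":0,"claw":0}
    - {"tx":0,"ty":0,"tz":0,"ax":0,"ay":0,"az":0,"claw":0}
    - {"tx":0,"ty":0,"tz":0,"ax":0,"ay":0,"az":0,"claw":0}

```text
time_s: 1.77
tcp_pos: [0.4739, -0.1664, 0.2222]
ee_rot: [[-0.988, 0.154, -0.001], [0.154, 0.988, 0.0], [0.001, 0.0, -1.0]]
wrist_force: [0.3, 0.1, -0.6]
gripper_width: 0.004
gripper_force: 0.0
```

```bash
python3 -c "from h import *;loc('tee')"
```

```text
tee local x,y,z mm [-240.9   -3.7  222.2] toolx ang 171.14 tilt [-0.001  0.   ] F [ 0.3  0.1 -0.6] t 1.7667 w 0.004409563108752537
```

Request:
drive_tool:
  rows:
    - {"tx":0,"ty":0.35,"tz":2,"ax":0,"ay":0,"az":0,"claw":0}
    - {"tx":0,"ty":0,"tz":3,"ax":0,"ay":0,"az":0,"claw":0}
    - {"tx":0,"ty":0,"tz":3,"ax":0,"ay":0,"az":0,"claw":0}
    - {"tx":0,"ty":0,"tz":3,"ax":0,"ay":0,"az":0,"claw":0}
    - {"tx":0,"ty":0,"tz":2.8,"ax":0,"ay":0,"az":0,"claw":0}
    - {"tx":0,"ty":0,"tz":1.4,"ax":0,"ay":0,"az":0,"claw":0}
    - {"tx":0,"ty":0,"tz":0.6,"ax":0,"ay":0,"az":0,"claw":0}
    - {"tx":0,"ty":0,"tz":0,"ax":0,"ay":0,"az":0,"claw":0}
    - {"tx":0,"ty":0,"tz":0,"ax":0,"ay":0,"az":0,"claw":0}

```text
time_s: 2.52
tcp_pos: [0.4747, -0.1648, 0.0651]
ee_rot: [[-0.988, 0.157, 0.001], [0.157, 0.988, -0.0], [-0.001, -0.0, -1.0]]
wrist_force: [1.1, 0.5, -0.1]
gripper_width: 0.007
gripper_force: 0.0
```

```bash
python3 - <<'E'
from h import *
loc('tee')
p,d=capture("scene"); cv2.imwrite("pics/s1.png",cv2.resize(p[180:400,220:480,::-1],None,fx=2.6,fy=2.6,interpolation=cv2.INTER_CUBIC))
E
```

```text
tee local x,y,z mm [-240.4   -2.    65.1] toolx ang 170.96 tilt [ 0.001 -0.   ] F [ 1.   0.7 -0.1] t 2.5167 w 0.007283034141268283
```

View pics/s1.png

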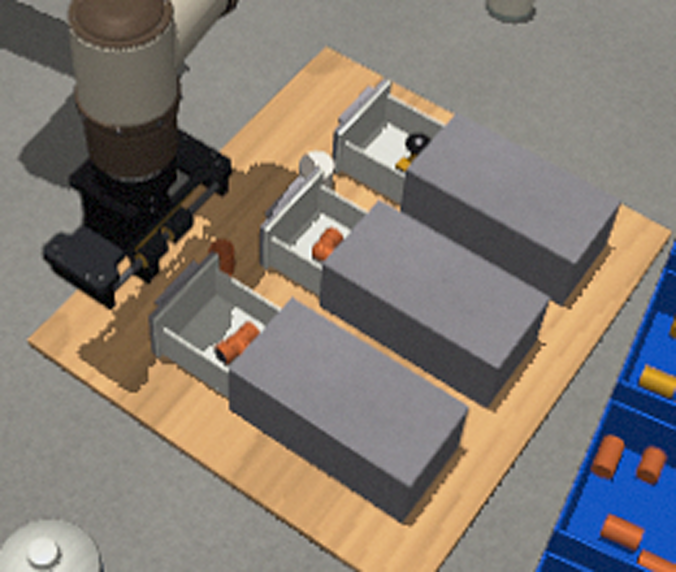

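Picture: the shut fingertips are in front of the tee drawer at about (170,240) and clear of the coupling at (222,258). Next I push gently.

Request:
drive_tool:
  rows:
    - {"tx":-0.7,"ty":0.15,"tz":0,"ax":0,"ay":0,"az":0,"claw":0}
    - {"tx":-0.7,"ty":0,"tz":0,"ax":0,"ay":0,"az":0,"claw":0}
    - {"tx":-0.3,"ty":0,"tz":0,"ax":0,"ay":0,"az":0,"claw":0}
    - {"tx":-0.2,"ty":0,"tz":0,"ax":0,"ay":0,"az":0,"claw":0}
    - {"tx":-0.2,"ty":0,"tz":0,"ax":0,"ay":0,"az":0,"claw":0}
    - {"tx":-0.2,"ty":0,"tz":0,"ax":0,"ay":0,"az":0,"claw":0}
    - {"tx":-0.2,"ty":0,"tz":0,"ax":0,"ay":0,"az":0,"claw":0}
    - {"tx":-0.2,"ty":0,"tz":0,"ax":0,"ay":0,"az":0,"claw":0}
    - {"tx":-0.2,"ty":0,"tz":0,"ax":0,"ay":0,"az":0,"claw":0}
    - {"tx":-0.2,"ty":0,"tz":0,"ax":0,"ay":0,"az":0,"claw":0}

```text
time_s: 3.4
tcp_pos: [0.5048, -0.1675, 0.0644]
ee_rot: [[-0.988, 0.157, -0.001], [0.157, 0.988, 0.0], [0.001, -0.0, -1.0]]
wrist_force: [-1.2, 1.3, 0.5]
gripper_width: 0.007
gripper_force: 0.8
```

```bash
python3 -c "from h import *;loc('tee')"
```

```text
tee local x,y,z mm [-2.103e+02  1.000e-01  6.440e+01] toolx ang 170.99 tilt [-0.001  0.   ] F [-1.4  1.1  0.5] t 3.4 w 0.006562800368774013
```

Request:
drive_tool:
  rows:
    - {"tx":-0.3,"ty":0,"tz":0,"ax":0,"ay":0,"az":0,"claw":0}
    - {"tx":-0.35,"ty":0,"tz":0,"ax":0,"ay":0,"az":0,"claw":0}
    - {"tx":-0.35,"ty":0,"tz":0,"ax":0,"ay":0,"az":0,"claw":0}
    - {"tx":-0.35,"ty":0,"tz":0,"ax":0,"ay":0,"az":0,"claw":0}
    - {"tx":-0.35,"ty":0,"tz":0,"ax":0,"ay":0,"az":0,"claw":0}
    - {"tx":-0.35,"ty":0,"tz":0,"ax":0,"ay":0,"az":0,"claw":0}
    - {"tx":-0.35,"ty":0,"tz":0,"ax":0,"ay":0,"az":0,"claw":0}
    - {"tx":-0.35,"ty":0,"tz":0,"ax":0,"ay":0,"az":0,"claw":0}
    - {"tx":-0.35,"ty":0,"tz":0,"ax":0,"ay":0,"az":0,"claw":0}
    - {"tx":-0.35,"ty":0,"tz":0,"ax":0,"ay":0,"az":0,"claw":0}

```text
time_s: 4.23
tcp_pos: [0.5395, -0.1729, 0.0644]
ee_rot: [[-0.988, 0.157, -0.0], [0.157, 0.988, 0.0], [0.0, 0.0, -1.0]]
wrist_force: [-2.0, 0.7, -0.9]
gripper_width: 0.004
gripper_force: 0.8
```

Request:
drive_tool:
  rows:
    - {"tx":-0.35,"ty":0,"tz":0,"ax":0,"ay":0,"az":0,"claw":0}
    - {"tx":-0.35,"ty":0,"tz":0,"ax":0,"ay":0,"az":0,"claw":0}
    - {"tx":-0.35,"ty":0,"tz":0,"ax":0,"ay":0,"az":0,"claw":0}
    - {"tx":-0.35,"ty":0,"tz":0,"ax":0,"ay":0,"az":0,"claw":0}
    - {"tx":-0.35,"ty":0,"tz":0,"ax":0,"ay":0,"az":0,"claw":0}
    - {"tx":-0.35,"ty":0,"tz":0,"ax":0,"ay":0,"az":0,"claw":0}
    - {"tx":-0.35,"ty":0,"tz":0,"ax":0,"ay":0,"az":0,"claw":0}
    - {"tx":-0.3,"ty":0,"tz":0,"ax":0,"ay":0,"az":0,"claw":0}
    - {"tx":-0.2,"ty":0,"tz":0,"ax":0,"ay":0,"az":0,"claw":0}
    - {"tx":-0.1,"ty":0,"tz":0,"ax":0,"ay":0,"az":0,"claw":0}

```text
time_s: 5.07
tcp_pos: [0.5698, -0.1778, 0.0646]
ee_rot: [[-0.988, 0.156, 0.0], [0.156, 0.988, -0.0], [-0.0, -0.0, -1.0]]
wrist_force: [-2.2, 0.2, -0.6]
gripper_width: 0.006
gripper_force: 0.8
```

```bash
python3 - <<'E'
from h import *
loc('tee')
p,d=capture("scene"); cv2.imwrite("pics/s2.png",cv2.resize(p[180:400,220:480,::-1],None,fx=2.6,fy=2.6,interpolation=cv2.INTER_CUBIC))
E
```

```text
tee local x,y,z mm [-1.444e+02  1.000e-01  6.460e+01] toolx ang 171.0 tilt [ 0. -0.] F [-2.2 -0.1 -0.6] t 5.0667 w 0.0059558966867839175
```

View pics/s2.png

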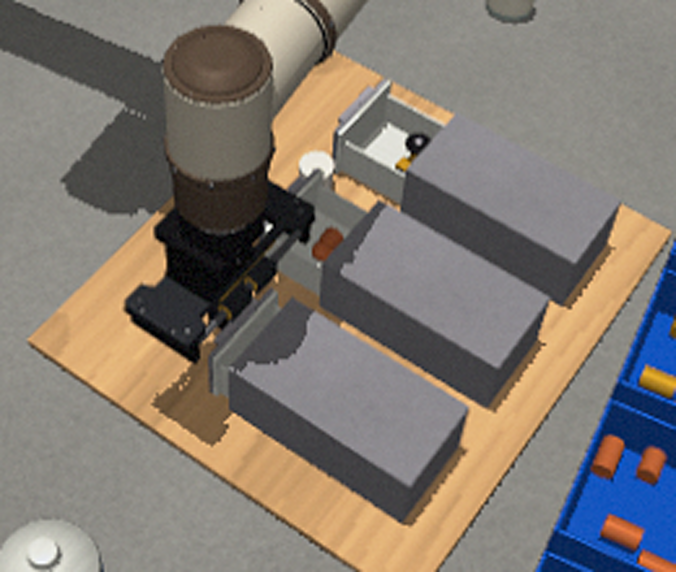

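The tee drawer, front at about (235,350), is nearly shut. I continue slowly until the force shows the stop.

Request:
drive_tool:
  rows:
    - {"tx":-0.15,"ty":0,"tz":0,"ax":0,"ay":0,"az":0,"claw":0}
    - {"tx":-0.2,"ty":0,"tz":0,"ax":0,"ay":0,"az":0,"claw":0}
    - {"tx":-0.2,"ty":0,"tz":0,"ax":0,"ay":0,"az":0,"claw":0}
    - {"tx":-0.15,"ty":0,"tz":0,"ax":0,"ay":0,"az":0,"claw":0}
    - {"tx":-0.15,"ty":0,"tz":0,"ax":0,"ay":0,"az":0,"claw":0}
    - {"tx":-0.1,"ty":0,"tz":0,"ax":0,"ay":0,"az":0,"claw":0}
    - {"tx":-0.1,"ty":0,"tz":0,"ax":0,"ay":0,"az":0,"claw":0}
    - {"tx":-0.1,"ty":0,"tz":0,"ax":0,"ay":0,"az":0,"claw":0}
    - {"tx":-0.1,"ty":0,"tz":0,"ax":0,"ay":0,"az":0,"claw":0}

```text
time_s: 5.87
tcp_pos: [0.5819, -0.1797, 0.0646]
ee_rot: [[-0.988, 0.157, 0.0], [0.157, 0.988, -0.0], [-0.0, -0.0, -1.0]]
wrist_force: [-2.4, -0.3, 0.3]
gripper_width: 0.004
gripper_force: 0.8
```

```bash
python3 -c "from h import *;loc('tee')"
```

```text
tee local x,y,z mm [-1.322e+02  1.000e-01  6.460e+01] toolx ang 170.99 tilt [ 0. -0.] F [-2.3 -0.6  0.3] t 5.8667 w 0.003862378458509348
```

Request:
drive_tool:
  rows:
    - {"tx":-0.1,"ty":0,"tz":0,"ax":0,"ay":0,"az":0,"claw":0}
    - {"tx":-0.1,"ty":0,"tz":0,"ax":0,"ay":0,"az":0,"claw":0}
    - {"tx":-0.1,"ty":0,"tz":0,"ax":0,"ay":0,"az":0,"claw":0}
    - {"tx":-0.1,"ty":0,"tz":0,"ax":0,"ay":0,"az":0,"claw":0}

```text
time_s: 6.2
tcp_pos: [0.5846, -0.1801, 0.0646]
ee_rot: [[-0.988, 0.157, -0.003], [0.157, 0.988, 0.0], [0.003, -0.0, -1.0]]
wrist_force: [-4.9, 1.4, 4.3]
gripper_width: 0.008
gripper_force: 3.0
```

Request:
drive_tool:
  rows:
    - {"tx":-0.1,"ty":0,"tz":0,"ax":0,"ay":0,"az":0,"claw":0}
    - {"tx":-0.1,"ty":0,"tz":0,"ax":0,"ay":0,"az":0,"claw":0}

```text
time_s: 6.37
tcp_pos: [0.5846, -0.1802, 0.0645]
ee_rot: [[-0.988, 0.157, -0.007], [0.157, 0.988, 0.001], [0.007, -0.0, -1.0]]
wrist_force: [-9.9, 3.8, 8.5]
gripper_width: 0.003
gripper_force: 5.0
```

```bash
python3 -c "from h import *;loc('tee')"
```

```text
tee local x,y,z mm [-1.294e+02  1.000e-01  6.450e+01] toolx ang 170.97 tilt [-0.007  0.001] F [-10.4   2.2   8.5] t 6.3667 w 0.00253493367546794
```

Request:
drive_tool:
  rows:
    - {"tx":0.3,"ty":0,"tz":0,"ax":0,"ay":0,"az":0,"claw":0}
    - {"tx":0.6,"ty":0,"tz":0,"ax":0,"ay":0,"az":0,"claw":0}
    - {"tx":1.5,"ty":0,"tz":0,"ax":0,"ay":0,"az":0,"claw":0}
    - {"tx":2,"ty":0,"tz":-1,"ax":0,"ay":0,"az":0,"claw":0}
    - {"tx":2,"ty":0,"tz":-2,"ax":0,"ay":0,"az":0,"claw":0}
    - {"tx":2,"ty":1,"tz":-2,"ax":0,"ay":0,"az":0,"claw":0}
    - {"tx":1.5,"ty":3,"tz":0,"ax":0,"ay":0,"az":0,"claw":0}
    - {"tx":0,"ty":3.5,"tz":0,"ax":0,"ay":0,"az":0,"claw":0}
    - {"tx":0,"ty":3.5,"tz":0,"ax":0,"ay":0,"az":0,"claw":0}
    - {"tx":0,"ty":2.5,"tz":0,"ax":0,"ay":0,"az":0,"claw":0}

```text
time_s: 7.2
tcp_pos: [0.5122, -0.0296, 0.1156]
ee_rot: [[-0.988, 0.156, 0.005], [0.156, 0.988, 0.001], [-0.004, 0.002, -1.0]]
wrist_force: [-0.2, 0.3, 0.1]
gripper_width: 0.003
gripper_force: 0.0
```

Request:
drive_tool:
  rows:
    - {"tx":0,"ty":1.6,"tz":0,"ax":0,"ay":0,"az":0,"claw":0}
    - {"tx":0,"ty":0,"tz":0,"ax":0,"ay":0,"az":0,"claw":0}
    - {"tx":0,"ty":0,"tz":0,"ax":0,"ay":0,"az":0,"claw":0}

```text
time_s: 7.45
tcp_pos: [0.5141, -0.0151, 0.1148]
ee_rot: [[-0.988, 0.155, 0.002], [0.155, 0.988, 0.0], [-0.002, 0.001, -1.0]]
wrist_force: [-0.7, 0.6, -0.6]
gripper_width: 0.006
gripper_force: 0.0
```

```bash
python3 -c "from h import *;loc('elbow')"
```

```text
elbow local x,y,z mm [-224.1    1.2  114.8] toolx ang 171.11 tilt [0.002 0.   ] F [-0.8  0.5 -0.6] t 7.45 w 0.006294577050243471
```

Request:
drive_tool:
  rows:
    - {"tx":0,"ty":0,"tz":1.5,"ax":0,"ay":0,"az":0,"claw":0}
    - {"tx":0,"ty":-0.1,"tz":2,"ax":0,"ay":0,"az":0,"claw":0}
    - {"tx":0,"ty":0,"tz":1.5,"ax":0,"ay":0,"az":0,"claw":0}
    - {"tx":-0.7,"ty":0,"tz":0,"ax":0,"ay":0,"az":0,"claw":0}
    - {"tx":-0.7,"ty":0,"tz":0,"ax":0,"ay":0,"az":0,"claw":0}
    - {"tx":-0.4,"ty":0,"tz":0,"ax":0,"ay":0,"az":0,"claw":0}
    - {"tx":-0.2,"ty":0,"tz":0,"ax":0,"ay":0,"az":0,"claw":0}
    - {"tx":-0.2,"ty":0,"tz":0,"ax":0,"ay":0,"az":0,"claw":0}
    - {"tx":-0.2,"ty":0,"tz":0,"ax":0,"ay":0,"az":0,"claw":0}
    - {"tx":-0.2,"ty":0,"tz":0,"ax":0,"ay":0,"az":0,"claw":0}

```text
time_s: 8.28
tcp_pos: [0.5394, -0.021, 0.065]
ee_rot: [[-0.988, 0.157, 0.001], [0.157, 0.988, 0.0], [-0.001, 0.0, -1.0]]
wrist_force: [0.0, -0.8, -0.0]
gripper_width: 0.003
gripper_force: 0.0
```

Request:
drive_tool:
  rows:
    - {"tx":-0.2,"ty":0,"tz":0,"ax":0,"ay":0,"az":0,"claw":0}
    - {"tx":-0.2,"ty":0,"tz":0,"ax":0,"ay":0,"az":0,"claw":0}
    - {"tx":-0.2,"ty":0,"tz":0,"ax":0,"ay":0,"az":0,"claw":0}
    - {"tx":-0.3,"ty":0,"tz":0,"ax":0,"ay":0,"az":0,"claw":0}
    - {"tx":-0.3,"ty":0,"tz":0,"ax":0,"ay":0,"az":0,"claw":0}
    - {"tx":-0.3,"ty":0,"tz":0,"ax":0,"ay":0,"az":0,"claw":0}
    - {"tx":-0.3,"ty":0,"tz":0,"ax":0,"ay":0,"az":0,"claw":0}
    - {"tx":-0.3,"ty":0,"tz":0,"ax":0,"ay":0,"az":0,"claw":0}
    - {"tx":-0.3,"ty":0,"tz":0,"ax":0,"ay":0,"az":0,"claw":0}
    - {"tx":-0.3,"ty":0,"tz":0,"ax":0,"ay":0,"az":0,"claw":0}

```text
time_s: 9.12
tcp_pos: [0.566, -0.0253, 0.0645]
ee_rot: [[-0.988, 0.157, -0.0], [0.157, 0.988, -0.0], [0.0, -0.0, -1.0]]
wrist_force: [-0.7, 1.1, 1.0]
gripper_width: 0.01
gripper_force: 0.8
```

```bash
python3 -c "from h import *;loc('elbow')"
```

```text
elbow local x,y,z mm [-171.3   -0.7   64.5] toolx ang 170.99 tilt [-0. -0.] F [-0.8  1.   1. ] t 9.1167 w 0.010173622441550144
```

Contact made; about 42 mm to go.

Request:
drive_tool:
  rows:
    - {"tx":-0.35,"ty":0,"tz":0,"ax":0,"ay":0,"az":0,"claw":0}
    - {"tx":-0.35,"ty":0,"tz":0,"ax":0,"ay":0,"az":0,"claw":0}
    - {"tx":-0.35,"ty":0,"tz":0,"ax":0,"ay":0,"az":0,"claw":0}
    - {"tx":-0.35,"ty":0,"tz":0,"ax":0,"ay":0,"az":0,"claw":0}
    - {"tx":-0.35,"ty":0,"tz":0,"ax":0,"ay":0,"az":0,"claw":0}
    - {"tx":-0.35,"ty":0,"tz":0,"ax":0,"ay":0,"az":0,"claw":0}
    - {"tx":-0.3,"ty":0,"tz":0,"ax":0,"ay":0,"az":0,"claw":0}
    - {"tx":-0.3,"ty":0,"tz":0,"ax":0,"ay":0,"az":0,"claw":0}
    - {"tx":-0.25,"ty":0,"tz":0,"ax":0,"ay":0,"az":0,"claw":0}
    - {"tx":-0.25,"ty":0,"tz":0,"ax":0,"ay":0,"az":0,"claw":0}

```text
time_s: 9.95
tcp_pos: [0.5975, -0.0303, 0.0645]
ee_rot: [[-0.988, 0.157, -0.0], [0.157, 0.988, 0.0], [0.0, 0.0, -1.0]]
wrist_force: [-1.7, 0.2, 0.2]
gripper_width: 0.006
gripper_force: 0.8
```

Request:
drive_tool:
  rows:
    - {"tx":-0.2,"ty":0,"tz":0,"ax":0,"ay":0,"az":0,"claw":0}
    - {"tx":-0.15,"ty":0,"tz":0,"ax":0,"ay":0,"az":0,"claw":0}
    - {"tx":-0.15,"ty":0,"tz":0,"ax":0,"ay":0,"az":0,"claw":0}
    - {"tx":-0.1,"ty":0,"tz":0,"ax":0,"ay":0,"az":0,"claw":0}
    - {"tx":-0.1,"ty":0,"tz":0,"ax":0,"ay":0,"az":0,"claw":0}
    - {"tx":-0.1,"ty":0,"tz":0,"ax":0,"ay":0,"az":0,"claw":0}

```text
time_s: 10.45
tcp_pos: [0.6052, -0.0315, 0.0646]
ee_rot: [[-0.988, 0.157, -0.0], [0.157, 0.988, 0.0], [0.0, 0.0, -1.0]]
wrist_force: [-1.9, 0.4, 1.3]
gripper_width: 0.005
gripper_force: 0.8
```

```bash
python3 -c "from h import *;loc('elbow')"
```

```text
elbow local x,y,z mm [-131.6   -0.6   64.6] toolx ang 170.99 tilt [-0.  0.] F [-2.   0.1  1.3] t 10.45 w 0.004967796032797467
```

Request:
drive_tool:
  rows:
    - {"tx":-0.1,"ty":0,"tz":0,"ax":0,"ay":0,"az":0,"claw":0}
    - {"tx":-0.1,"ty":0,"tz":0,"ax":0,"ay":0,"az":0,"claw":0}
    - {"tx":-0.1,"ty":0,"tz":0,"ax":0,"ay":0,"az":0,"claw":0}
    - {"tx":-0.1,"ty":0,"tz":0,"ax":0,"ay":0,"az":0,"claw":0}

```text
time_s: 10.78
tcp_pos: [0.6079, -0.032, 0.0645]
ee_rot: [[-0.988, 0.157, -0.003], [0.157, 0.988, 0.0], [0.003, -0.0, -1.0]]
wrist_force: [-6.6, 2.5, 4.9]
gripper_width: 0.004
gripper_force: 3.5
```

Request:
drive_tool:
  rows:
    - {"tx":-0.1,"ty":0,"tz":0,"ax":0,"ay":0,"az":0,"claw":0}
    - {"tx":-0.1,"ty":0,"tz":0,"ax":0,"ay":0,"az":0,"claw":0}

```text
time_s: 10.95
tcp_pos: [0.6079, -0.032, 0.0644]
ee_rot: [[-0.988, 0.157, -0.007], [0.157, 0.988, 0.0], [0.007, -0.001, -1.0]]
wrist_force: [-9.8, 5.9, 8.0]
gripper_width: 0.006
gripper_force: 5.8
```

```bash
python3 -c "from h import *;loc('elbow')"
```

```text
elbow local x,y,z mm [-128.9   -0.7   64.4] toolx ang 170.96 tilt [-0.007  0.   ] F [-10.6   4.2   8. ] t 10.95 w 0.006384499834785016
```

Request:
drive_tool:
  rows:
    - {"tx":0.3,"ty":0,"tz":0,"ax":0,"ay":0,"az":0,"claw":0}
    - {"tx":0.7,"ty":0,"tz":0,"ax":0,"ay":0,"az":0,"claw":0}
    - {"tx":1.5,"ty":0,"tz":0,"ax":0,"ay":0,"az":0,"claw":0}
    - {"tx":1.6,"ty":0,"tz":-2,"ax":0,"ay":0,"az":0,"claw":0}
    - {"tx":0,"ty":0,"tz":-3,"ax":0,"ay":0,"az":0,"claw":0}
    - {"tx":0,"ty":1,"tz":-3,"ax":0,"ay":0,"az":0,"claw":0}
    - {"tx":0,"ty":3,"tz":-1.5,"ax":0,"ay":0,"az":0,"claw":0}
    - {"tx":0,"ty":3.5,"tz":0,"ax":0,"ay":0,"az":0,"claw":0}
    - {"tx":0,"ty":3.5,"tz":0,"ax":0,"ay":0,"az":0,"claw":0}
    - {"tx":0,"ty":2.5,"tz":0,"ax":0,"ay":0,"az":0,"claw":0}

```text
time_s: 11.78
tcp_pos: [0.5928, 0.1098, 0.1606]
ee_rot: [[-0.988, 0.156, 0.004], [0.156, 0.988, 0.002], [-0.004, 0.002, -1.0]]
wrist_force: [0.1, 0.1, -0.4]
gripper_width: 0.006
gripper_force: 0.0
```

Request:
drive_tool:
  rows:
    - {"tx":0,"ty":1.5,"tz":0,"ax":0,"ay":0,"az":0,"claw":0}
    - {"tx":0,"ty":0,"tz":0,"ax":0,"ay":0,"az":0,"claw":0}
    - {"tx":0,"ty":0,"tz":0,"ax":0,"ay":0,"az":0,"claw":0}

```text
time_s: 12.03
tcp_pos: [0.5941, 0.1224, 0.1593]
ee_rot: [[-0.988, 0.155, -0.0], [0.155, 0.988, -0.0], [-0.0, -0.0, -1.0]]
wrist_force: [-0.5, -0.7, -1.0]
gripper_width: 0.001
gripper_force: 0.0
```

```bash
python3 - <<'E'
from h import *
loc('valve')
z=np.load("top0.npz"); hsv=cv2.cvtColor(z["p"],cv2.COLOR_RGB2HSV)
m=(hsv[...,0]>15)&(hsv[...,0]<32)&(hsv[...,1]>150); v,u=np.nonzero(m[170:205,260:305]); u=u+260;v=v+170
q=plane("top",np.c_[u,v],.045)[:,:2]-B["valve"]; print(len(u),"brass x",(q@X).min(),(q@X).max(),"y",(q@Y).min(),(q@Y).max())
p,d=capture("scene"); cv2.imwrite("pics/s3.png",cv2.resize(p[180:400,220:480,::-1],None,fx=2.6,fy=2.6,interpolation=cv2.INTER_CUBIC))
E
```

```text
valve local x,y,z mm [-167.5   -0.   159.3] toolx ang 171.05 tilt [-0. -0.] F [-0.4 -0.8 -1. ] t 12.0333 w 0.0011254844435712689
89 brass x -0.13104446248290902 -0.10892227324187444 y -0.020962669479449702 0.02614032561329028
```

View pics/s3.png

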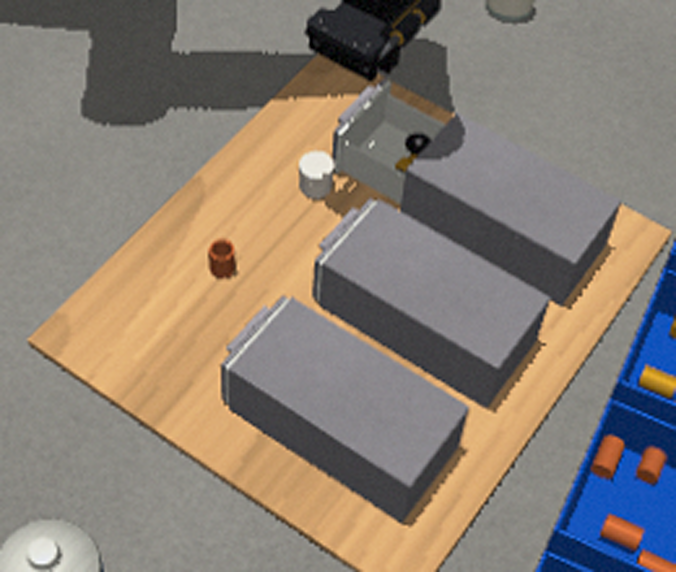

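Both drawers, at (270,345) and (355,240), are flush shut. The pot at (316,175) and the coupling at (222,258) are untouched. Next the fingers go down between the valve front and the valve.

Request:
drive_tool:
  rows:
    - {"tx":-0.35,"ty":0,"tz":1,"ax":0,"ay":0,"az":0,"claw":0}
    - {"tx":0,"ty":0,"tz":2,"ax":0,"ay":0,"az":0,"claw":0}
    - {"tx":0,"ty":0,"tz":2,"ax":0,"ay":0,"az":0,"claw":0}
    - {"tx":0,"ty":0,"tz":1.5,"ax":0,"ay":0,"az":0,"claw":0}
    - {"tx":0,"ty":0,"tz":1.2,"ax":0,"ay":0,"az":0,"claw":0}
    - {"tx":0,"ty":0,"tz":1,"ax":0,"ay":0,"az":0,"claw":0}
    - {"tx":0,"ty":0,"tz":1,"ax":0,"ay":0,"az":0,"claw":0}
    - {"tx":0,"ty":0,"tz":1,"ax":0,"ay":0,"az":0,"claw":0}
    - {"tx":0,"ty":0,"tz":0,"ax":0,"ay":0,"az":0,"claw":0}
    - {"tx":0,"ty":0,"tz":0,"ax":0,"ay":0,"az":0,"claw":0}

```text
time_s: 12.92
tcp_pos: [0.5975, 0.1213, 0.0521]
ee_rot: [[-0.988, 0.157, -0.001], [0.157, 0.988, -0.001], [0.001, -0.001, -1.0]]
wrist_force: [-0.8, -0.5, 0.2]
gripper_width: 0.005
gripper_force: 0.0
```

Request:
drive_tool:
  rows:
    - {"tx":0.15,"ty":0,"tz":0,"ax":0,"ay":0,"az":0,"claw":0}
    - {"tx":0.15,"ty":0,"tz":0,"ax":0,"ay":0,"az":0,"claw":0}
    - {"tx":0.15,"ty":0,"tz":0,"ax":0,"ay":0,"az":0,"claw":0}
    - {"tx":0.15,"ty":0,"tz":0,"ax":0,"ay":0,"az":0,"claw":0}
    - {"tx":0.15,"ty":0,"tz":0,"ax":0,"ay":0,"az":0,"claw":0}
    - {"tx":0.15,"ty":0,"tz":0,"ax":0,"ay":0,"az":0,"claw":0}
    - {"tx":0.15,"ty":0,"tz":0,"ax":0,"ay":0,"az":0,"claw":0}
    - {"tx":0.15,"ty":0,"tz":0,"ax":0,"ay":0,"az":0,"claw":0}

```text
time_s: 13.58
tcp_pos: [0.5862, 0.1236, 0.053]
ee_rot: [[-0.988, 0.156, 0.001], [0.156, 0.988, 0.0], [-0.001, 0.0, -1.0]]
wrist_force: [1.9, -0.2, -0.1]
gripper_width: 0.002
gripper_force: 0.8
```

```bash
python3 - <<'E'
from h import *
loc('valve')
p,d=capture("scene"); cv2.imwrite("pics/s4.png",cv2.resize(p[150:330,300:480,::-1],None,fx=3.2,fy=3.2,interpolation=cv2.INTER_CUBIC))
E
```

```text
valve local x,y,z mm [-1.754e+02 -1.000e-01  5.300e+01] toolx ang 171.01 tilt [0.001 0.   ] F [ 1.9  0.1 -0.1] t 13.5833 w 0.0023246954891018856
```

View pics/s4.png

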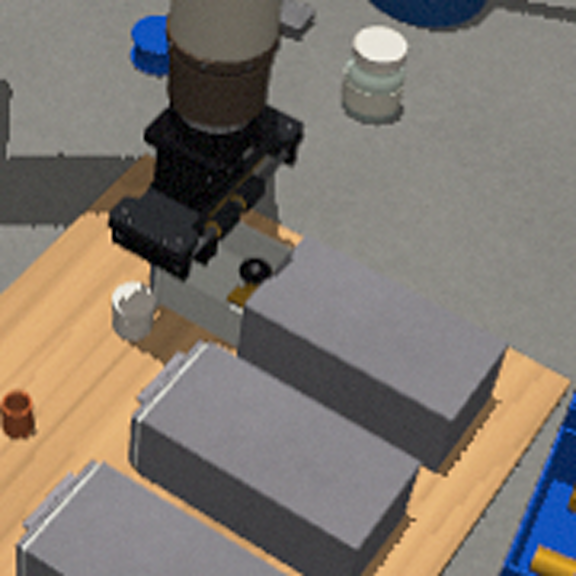

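The fingertips are inside the valve drawer's front and touching it at about 1.9 N. The pot at (132,312) stands clear of the drawer's path. There are about 44 mm to go.

Request:
drive_tool:
  rows:
    - {"tx":0.2,"ty":0,"tz":0,"ax":0,"ay":0,"az":0,"claw":0}
    - {"tx":0.25,"ty":0,"tz":0,"ax":0,"ay":0,"az":0,"claw":0}
    - {"tx":0.25,"ty":0,"tz":0,"ax":0,"ay":0,"az":0,"claw":0}
    - {"tx":0.25,"ty":0,"tz":0,"ax":0,"ay":0,"az":0,"claw":0}
    - {"tx":0.25,"ty":0,"tz":0,"ax":0,"ay":0,"az":0,"claw":0}
    - {"tx":0.25,"ty":0,"tz":0,"ax":0,"ay":0,"az":0,"claw":0}
    - {"tx":0.25,"ty":0,"tz":0,"ax":0,"ay":0,"az":0,"claw":0}
    - {"tx":0.25,"ty":0,"tz":0,"ax":0,"ay":0,"az":0,"claw":0}
    - {"tx":0.25,"ty":0,"tz":0,"ax":0,"ay":0,"az":0,"claw":0}
    - {"tx":0.25,"ty":0,"tz":0,"ax":0,"ay":0,"az":0,"claw":0}

```text
time_s: 14.47
tcp_pos: [0.5613, 0.1275, 0.0526]
ee_rot: [[-0.988, 0.156, 0.0], [0.156, 0.988, 0.0], [-0.0, 0.0, -1.0]]
wrist_force: [1.4, -0.2, 0.8]
gripper_width: 0.006
gripper_force: 0.8
```

Request:
drive_tool:
  rows:
    - {"tx":0.25,"ty":0,"tz":0,"ax":0,"ay":0,"az":0,"claw":0}
    - {"tx":0.25,"ty":0,"tz":0,"ax":0,"ay":0,"az":0,"claw":0}
    - {"tx":0.25,"ty":0,"tz":0,"ax":0,"ay":0,"az":0,"claw":0}
    - {"tx":0.2,"ty":0,"tz":0,"ax":0,"ay":0,"az":0,"claw":0}
    - {"tx":0.2,"ty":0,"tz":0,"ax":0,"ay":0,"az":0,"claw":0}
    - {"tx":0.15,"ty":0,"tz":0,"ax":0,"ay":0,"az":0,"claw":0}
    - {"tx":0.15,"ty":0,"tz":0,"ax":0,"ay":0,"az":0,"claw":0}
    - {"tx":0.1,"ty":0,"tz":0,"ax":0,"ay":0,"az":0,"claw":0}
    - {"tx":0.1,"ty":0,"tz":0,"ax":0,"ay":0,"az":0,"claw":0}

```text
time_s: 15.22
tcp_pos: [0.5451, 0.1299, 0.0525]
ee_rot: [[-0.988, 0.157, -0.0], [0.157, 0.988, 0.0], [0.0, -0.0, -1.0]]
wrist_force: [3.2, 0.8, 0.5]
gripper_width: 0.004
gripper_force: 0.8
```

```bash
python3 -c "from h import *;loc('valve')"
```

```text
valve local x,y,z mm [-217.    -0.3   52.5] toolx ang 170.99 tilt [-0.  0.] F [3.1 1.3 0.5] t 15.2167 w 0.004031271430431569
```

Request:
drive_tool:
  rows:
    - {"tx":0.1,"ty":0,"tz":0,"ax":0,"ay":0,"az":0,"claw":0}
    - {"tx":0.1,"ty":0,"tz":0,"ax":0,"ay":0,"az":0,"claw":0}
    - {"tx":0.1,"ty":0,"tz":0,"ax":0,"ay":0,"az":0,"claw":0}

```text
time_s: 15.47
tcp_pos: [0.5423, 0.1303, 0.0525]
ee_rot: [[-0.988, 0.157, 0.0], [0.157, 0.988, -0.0], [-0.0, 0.0, -1.0]]
wrist_force: [5.5, -2.0, -2.0]
gripper_width: 0.005
gripper_force: 3.0
```

Request:
drive_tool:
  rows:
    - {"tx":0.1,"ty":0,"tz":0,"ax":0,"ay":0,"az":0,"claw":0}
    - {"tx":0.1,"ty":0,"tz":0,"ax":0,"ay":0,"az":0,"claw":0}

```text
time_s: 15.63
tcp_pos: [0.5423, 0.1305, 0.0526]
ee_rot: [[-0.988, 0.156, 0.004], [0.156, 0.988, 0.0], [-0.004, 0.001, -1.0]]
wrist_force: [10.7, -5.7, -5.8]
gripper_width: 0.009
gripper_force: 5.8
```

```bash
python3 -c "from h import *;loc('valve')"
```

```text
valve local x,y,z mm [-2.199e+02 -2.000e-01  5.260e+01] toolx ang 171.05 tilt [0.004 0.   ] F [11.5 -3.9 -5.8] t 15.6333 w 0.008575893643825803
```

At the stop. I back off, lift out and check.

Request:
drive_tool:
  rows:
    - {"tx":-0.3,"ty":0,"tz":0,"ax":0,"ay":0,"az":0,"claw":0}
    - {"tx":-0.5,"ty":0,"tz":0,"ax":0,"ay":0,"az":0,"claw":0}
    - {"tx":-0.3,"ty":0,"tz":-0.3,"ax":0,"ay":0,"az":0,"claw":0}
    - {"tx":0,"ty":0,"tz":-1.5,"ax":0,"ay":0,"az":0,"claw":0}
    - {"tx":0,"ty":0,"tz":-3,"ax":0,"ay":0,"az":0,"claw":0}
    - {"tx":0,"ty":0,"tz":-3,"ax":0,"ay":0,"az":0,"claw":0}
    - {"tx":0,"ty":0,"tz":-3,"ax":0,"ay":0,"az":0,"claw":0}
    - {"tx":1.5,"ty":0,"tz":-3,"ax":0,"ay":0,"az":0,"claw":0}
    - {"tx":3,"ty":0,"tz":-2,"ax":0,"ay":0,"az":0,"claw":0}
    - {"tx":3,"ty":0,"tz":0,"ax":0,"ay":0,"az":0,"claw":0}

```text
time_s: 16.47
tcp_pos: [0.4788, 0.1417, 0.2152]
ee_rot: [[-0.988, 0.157, 0.007], [0.157, 0.988, 0.004], [-0.007, 0.005, -1.0]]
wrist_force: [0.1, 1.0, 0.3]
gripper_width: 0.007
gripper_force: 0.0
```

Request:
drive_tool:
  rows:
    - {"tx":3,"ty":0,"tz":0,"ax":0,"ay":0,"az":0,"claw":0}
    - {"tx":2,"ty":0,"tz":0,"ax":0,"ay":0,"az":0,"claw":0}
    - {"tx":0,"ty":0,"tz":0,"ax":0,"ay":0,"az":0,"claw":0}
    - {"tx":0,"ty":0,"tz":0,"ax":0,"ay":0,"az":0,"claw":0}
    - {"tx":0,"ty":0,"tz":0,"ax":0,"ay":0,"az":0,"claw":0}

```text
time_s: 16.88
tcp_pos: [0.4281, 0.1487, 0.2109]
ee_rot: [[-0.988, 0.156, 0.0], [0.156, 0.988, 0.0], [-0.0, 0.0, -1.0]]
wrist_force: [-0.6, 0.3, -0.6]
gripper_width: 0.004
gripper_force: 0.0
```

```bash
python3 - <<'E'
from h import *
loc('valve')
p,d=capture("scene"); cv2.imwrite("pics/s5.png",cv2.resize(p[120:380,220:520,::-1],None,fx=2.3,fy=2.3,interpolation=cv2.INTER_CUBIC))
P=cloud("scene",d)
for n,b in B.items():
    L=P[...,:2]-b; lx=L@X; ly=L@Y; z=P[...,2]
    m=(abs(ly)<.025)&(lx>-.29)&(lx<-.102)&(z>.077)&(z<.09); print(n,m.sum(),np.percentile(lx[m],[3,97]).round(4) if m.sum() else "")
E
```

```text
valve local x,y,z mm [-3.355e+02 -1.000e-01  2.109e+02] toolx ang 171.01 tilt [0. 0.] F [-0.7  0.2 -0.6] t 16.8833 w 0.0037011100876040157
valve 73 [-0.2454 -0.2287]
elbow 71 [-0.116  -0.1026]
tee 104 [-0.1181 -0.1031]
```

View pics/s5.png

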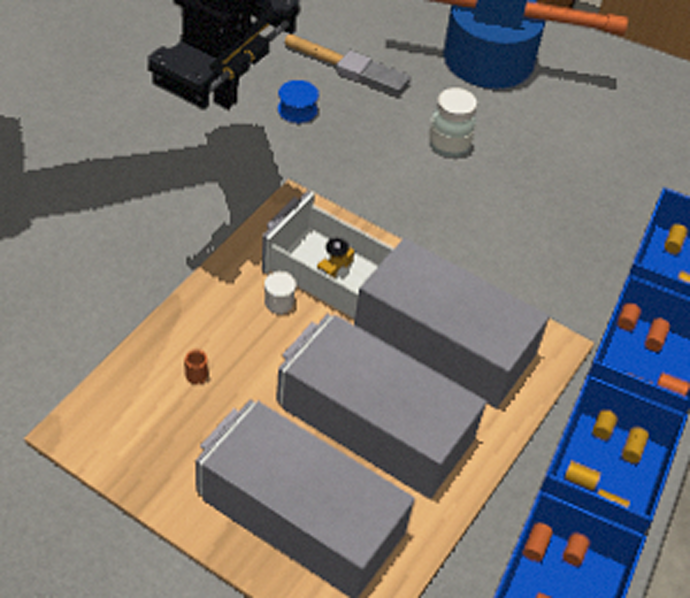

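The tee and elbow drawers, at (225,450) and (305,350), are flush shut. The valve drawer front, at (290,230), is out at its stop with the valve lying in it at (338,255). The bystanders stand where they were and the robot touches nothing.

```bash
python3 -c "from station import finish_job;print(finish_job())"
```

```text
the job is handed in; nothing more can be done
None
```

I pushed the tee and elbow drawers fully shut, then pushed the valve drawer out to its stop from inside its front; nothing else was moved, and the job is handed in.

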